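# Open the instrument case at the microscope bench

## Task

Open the larger of the two aluminium instrument cases: flip its latch lever right over towards the front of the case so that it stays open, then lift the lid by its handle until it stands about upright, and let go. Leave the smaller case latched.

Things in the scene. Friction and masses are not known exactly. Their poses are not given: they have to be found in the camera images.
- case: The larger aluminium case, closed, fixed to the bench: 130 (x, front to back) x 240 (y) mm, 72 tall with its lid. Origin: centre of its underside on the bench; x points from its front (latch side, facing the robot) to its back, z up. The lid's hinge line runs along y at x = 65, z = 62 mm. In the lid's front part (x = -47, y = -60 mm) stands the handle, on the front at y = 60 mm the latch.
- latch_tab (a point): Middle of the larger latch lever's black tab (32 mm wide along case y, 7 thick, 22 tall), 7 below the lever's tip. Latched, the lever stands upright in front of the lid, this point at x = -83, y = 60, z = 108 mm of the case; pivot line at x = -75, z = 30. Push or pull the tab away from the lid (case -x), about 7 N; past centre its spring carries it on to the open stop, where it stays.
- latch (a joint): Angle of the larger case's latch lever, rad: 0 upright and latched, 0.5 over centre, 1.7 at its open stop, pointing out from the front a little below level.
- lid_handle (a point): Grip point of the larger lid's black U-shaped handle (44 mm wide along case y, 12 thick along x, 32 tall above the lid's top): middle of its width, 24 mm above the lid's top; x = -47, y = -60, z = 96 mm of the case when shut. It moves on a circle about the hinge line: at lid angle a, x = 65 - 112 cos a + 34 sin a, z = 62 + 112 sin a + 34 cos a.
- lid (a joint): Angle of the larger case's lid, rad: 0 shut, 1.57 upright, 1.9 at its stop. It weighs about 0.3 kg; its stiff hinge holds it wherever it is left; once unlatched, lifting at the handle takes about 6 N.
- small_latch (a joint): Angle of the latch lever on the smaller case (110 x 150 mm, 60 mm tall, of the same make, fixed beside the larger), rad: 0 upright and latched. To be left as it is.

How it is judged:
On the way, in this order (a step that is already met when the one before it is completed fails the run):
1. the larger case's latch is flipped open while its lid is still shut (value of joint latch above 1.2 rad and value of joint lid below 0.1 rad), for 0.1 s.
2. the larger case's lid is raised about upright (value of joint lid above 1.2 rad), for 0.2 s.
At the end, for the whole second after the job is handed in: The larger case's latch lever is open (beyond 1.2 rad) and its lid stands open at 1.2 rad (about 70 degrees) or more and at rest; the smaller case's latch is still closed (under 0.3 rad) (value of joint each of latch, lid above 1.2 rad and velocity of joint lid between -0.1 and 0.1 rad/s and value of joint small_latch below 0.3 rad); the robot touches nothing.
It fails at once if the smaller case's latch is opened (value of joint small_latch above 0.4 rad).
It also fails if it takes over 48 s, if anything falls off the work surface, if the arm or the gripper's body presses on something with over 40 N, if the wrist force passes 120 N, or if a joint passes its speed limit or range.

## Robot

A 6-joint arm with a two-finger parallel gripper is mounted at the origin on the work surface. World frame = base frame: x ahead of the robot, y to its left, z up, the work surface at z = 0. Lengths are in m, angles in rad, forces in N, time in s.
With the tool pointing down it reaches from about 0.35 to 0.85 m from the base axis. Payload 8.1 kg.
Tool frame: the origin (TCP) lies on the centre line of the jaws, within the pads' length; the fingertips stand 22 mm ahead of it and the grasp point (between the pads) lies 3 mm ahead of it; z points along the fingers, y is the line along which they close (so a half turn about z gives the same grasp; the last joint's range is limited). The gripper opens to 93 mm and grips with 3 to 60 N. Pads are 15 mm wide; open, the fingers measure 128 mm over their backs; the gripper's body (75 mm by 188 mm) begins 65 mm behind the grasp point.
Start: joints at [-1.333, 0.13, 1.488, -0, 1.523, -0.085], TCP at [0.19, -0.569, 0.241] pointing down, gripper open.
Joint ranges: [-2.96, 2.96], [-0.89, 2.26], [0.02, 2.5], [-1.34, 4.48], [0, 2.73], [-2.66, 2.66]. Speed limits (rad/s): [2.39, 2.39, 2.79, 3.14, 3.14, 3.14].

## Interface

Orientations are given as a rotation vector (axis times angle).
In Python, from plant import robot gives the robot as it stands.
- The arm moves only by the tool inch_along, called after "Emit:" by a JSON object that holds its "api" and its "payload", one argument or row to a line. Schema: {"type":"object","properties":{"segments":{"type":"array","items":{"type":"array","items":{"type":"array","items":{"type":"number"},"minItems":5,"maxItems":5},"minItems":1,"maxItems":20},"minItems":1,"maxItems":1},"force":{"type":"number"},"only":{"type":"string"},"quiet":{"type":"boolean"},"lines":{"type":"string"}},"required":["segments"],"additionalProperties":false}. segments is a list that holds a single list of rows (three levels of brackets), with 1 to 20 rows, each of 5 numbers: the finger opening in m, then dx, dy, dz in parts of the range, where 1.0 means 0.4 m, then a turn about the tool's z in shares of pi rad (1.0 is pi rad); each row shifts and turns the commanded pose from where the row before left it, along the tool's axes as they then stand; what a row does not reach is not made up. A row lasts 1/10 s, in which the tool goes at most 0.05 m and 0.15 rad, less where a joint would pass 70% of its speed; a pose out of reach is approached as far as the arm can. The fingers move at their own pace and stop on an object; force is the grip in N (left out, the last holds). Time passes only in rows, so rows that do not move let the fingers close. The tool returns the time, the measured TCP pose, the force, the opening and the grip force at its end. only (a regular expression) keeps the lines of the reply that match it, lines (a string "A,B") keeps lines A to B, and quiet returns only ok. A shift or turn number past 1, either way, is cut back to 1. Input that does not fit is refused with a message, and nothing moves.
- robot.read_state(): the state, without advancing time (a new reading comes with each control period).
- robot.read_camera(name): name is "scene" or "side" or "wrist"; returns a dict with "image" (384x512x3 uint8, red, green, blue), "fx", "fy", "cx", "cy" (pixels), "R" (3x3) and "t" (3): a world point X has camera coordinates R X + t. Camera axes: x right, y down, z forward; pixel columns grow to the right and rows downward; lengths in m; the calibration is good to about 2 mm. A picture is of the moment at which its call begins. There is no depth.
- robot.close_job(): hands the job in; it is judged then, once.
The state is a dict: "t": time; "q": joint angles; "dq": joint speeds; "joint_torque": joint torques, N m; "tool_pos": TCP position; "orientation": TCP orientation; "force": force on the tool from outside, world axes, zero at the start; "wrist_torque": the same for the moment, N m; "opening": finger opening in m; "gripper_force": force on a finger pad.
Only numpy, scipy, OpenCV 4.12 (cv2) and the standard library are available. Lean on these libraries where they do the work, as an engineer would, in place of code of your own. Each camera call takes 0.05 s, during which the arm holds its last target. There are 200 camera calls.

## Working session

There is one attempt and no reset: what is moved stays moved. The work goes in short steps, Python scripts to look and compute and a tool call to move; the robot and the scene stay as the last step left them, time stands still between calls to the robot, and variables do not carry over. Pictures are saved under pics/ and viewed, at most 10 in all, crops included, and the job is handed in when it is done.

```bash
ls; mkdir -p pics
```

Run:
```python
from plant import robot
import cv2,json,numpy as np
s=robot.read_state();print(s['t'],s['tool_pos'],s['orientation'])
for n in("scene","side"):
    c=robot.read_camera(n);cv2.imwrite(f"pics/{n}0.png",c["image"][:,:,::-1])
    np.savez(f"{n}.npz",**{k:np.array(c[k]) for k in("fx","fy","cx","cy","R","t")})
    print(n,-np.array(c["R"]).T@np.array(c["t"]))
```

```text
pics
plant.py
0.0 [ 0.19021789 -0.56849201  0.23959265] [-3.09897568e+00 -5.04498941e-01  2.35210645e-04]
scene [1.16179875 0.28299062 0.71412475]
side [ 0.25029537 -0.41873501  0.5908376 ]
```

View pics/scene0.png

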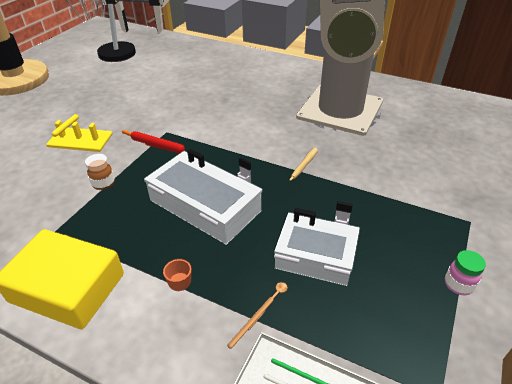

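View pics/side0.png

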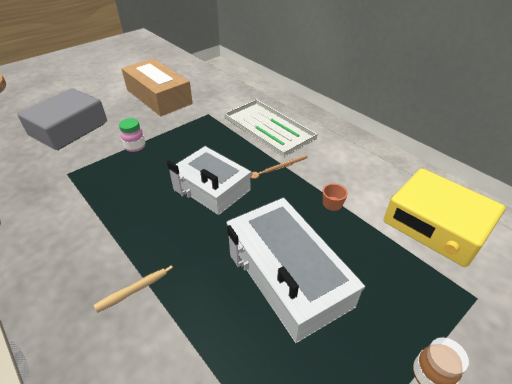

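The larger case is the one at (205,195) in the scene view and (290,265) in the side view. Its handle is at about (195,158) / (288,282) and its latch at about (245,168) / (234,240). I'll enlarge both.

Run:
```python
import cv2
a=cv2.imread("pics/scene0.png")[140:250,135:275];b=cv2.imread("pics/side0.png")[190:340,215:365]
cv2.imwrite("pics/sc1.png",cv2.resize(a,None,fx=5,fy=5,interpolation=2));cv2.imwrite("pics/si1.png",cv2.resize(b,None,fx=4,fy=4,interpolation=2))
```

```text
(no output)
```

View pics/sc1.png

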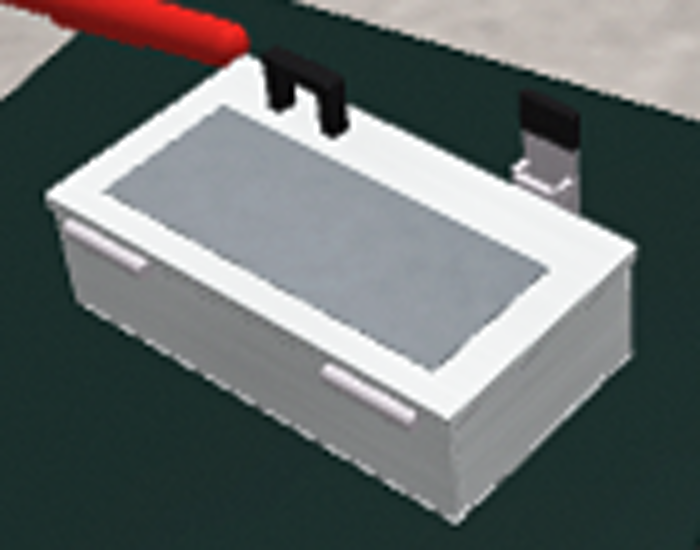

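View pics/si1.png

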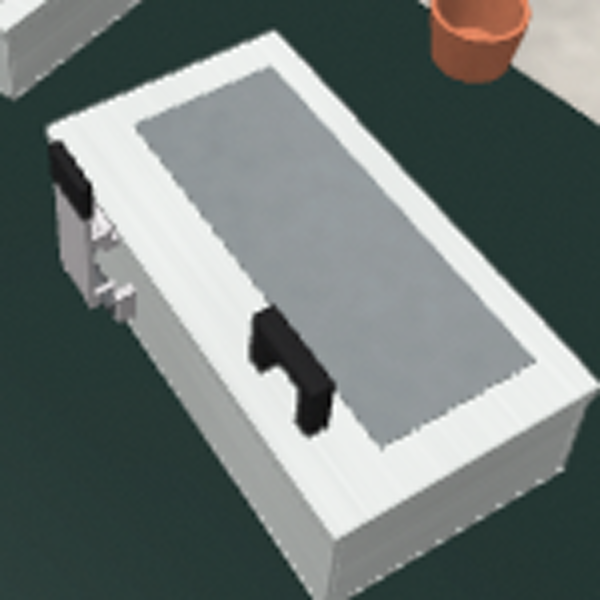

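The scene crop shows the lid's top corners at (47,195), (452,418), (635,250) and (245,57), and the tab's centre at about (550,120). The side crop shows the corners at (48,128), (275,32), (600,385) and (333,540), and the tab at about (70,180). I'll fit the case pose to these.

Create h.py:
```python
import numpy as np
from scipy.spatial.transform import Rotation as Ro
C={n:dict(np.load(n+".npz")) for n in("scene","side")}
def proj(n,X):
    c=C[n];p=np.asarray(X)@c["R"].T+c["t"]
    return np.c_[c["fx"]*p[:,0]/p[:,2]+c["cx"],c["fy"]*p[:,1]/p[:,2]+c["cy"]]
def world(p,X):
    return np.asarray(X)@Ro.from_euler("z",p[2]).as_matrix().T+[p[0],p[1],0]
```

Run:
```python
from h import *
from scipy.optimize import least_squares
a,b,h=.065,.12,.072
top={"bm":[a,-b,h],"bp":[a,b,h],"fp":[-a,b,h],"fm":[-a,-b,h],"Bbp":[a,b,0],"Bbm":[a,-b,0],"Bfp":[-a,b,0],"tab":[-.083,.06,.108],"hT":[-.047,-.06,.104]}
sc={"bm":(47,195),"bp":(452,418),"fp":(635,250),"fm":(245,57),"Bbp":(457,522),"Bbm":(80,300),"Bfp":(630,355),"tab":(550,120),"hT":(305,65)}
si={"fp":(48,128),"bp":(275,32),"bm":(600,385),"fm":(333,540),"tab":(70,180),"hT":(292,348)}
ob=[("scene",k,np.array(v)/5+[135,140]) for k,v in sc.items()]+[("side",k,np.array(v)/4+[215,190]) for k,v in si.items()]
f=lambda p:np.concatenate([(proj(n,world(p,[top[k]]))[0]-v) for n,k,v in ob])
r=least_squares(f,[.55,-.15,0],loss="soft_l1");print(r.x)
for o,e in zip(ob,r.fun.reshape(-1,2)):print(o[0],o[1],e.round(1))
np.save("p.npy",r.x);print("tab,handle",world(r.x,[[-.083,.06,.108],[-.047,-.06,.096]]))
from plant import robot
s=robot.read_state();print(Ro.from_rotvec(s['orientation']).as_matrix().round(3))
```

```text
[ 0.55656992 -0.15759314 -0.18575204]
scene bm [ 0.2 -1.1]
scene bp [-1.3 -1.3]
scene fp [-0.8 -1.5]
scene fm [-0.2 -0.8]
scene Bbp [-0.3  0.6]
scene Bbm [-0.9  0.4]
scene Bfp [0.2 0.2]
scene tab [-0.3 -1.9]
scene hT [-0.8 -0.5]
side fp [-0.  -0.4]
side bp [-0.6  0.1]
side bm [-1.4 -0.3]
side fm [ 0.4 -1.6]
side tab [-0.3 -1.3]
side hT [-0.4  0. ]
tab,handle [[ 0.48607886 -0.08329637  0.108     ]
 [ 0.49929729 -0.20788077  0.096     ]]
[[ 0.948  0.317 -0.   ]
 [ 0.317 -0.948  0.002]
 [ 0.    -0.002 -1.   ]]
```

Careful with the scale: shifts go in shares of 0.4 m and turns go in shares of pi rad. That gives: 0.127 rad / 3.1416 = 0.0404.

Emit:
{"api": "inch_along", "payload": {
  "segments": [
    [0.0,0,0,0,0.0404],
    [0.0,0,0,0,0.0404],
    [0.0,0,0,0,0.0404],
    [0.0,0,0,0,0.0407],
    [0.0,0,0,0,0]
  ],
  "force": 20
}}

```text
refused: segments: the value is too long (schema: maxItems 1). Nothing was moved.
```

The call was refused and nothing moved: it wants a list holding one list of rows, three levels of brackets. Same move again in that form.

Emit:
{"api": "inch_along", "payload": {
  "segments": [
    [[0.0,0,0,0,0.0404],[0.0,0,0,0,0.0404],[0.0,0,0,0,0.0404],[0.0,0,0,0,0.0407],[0.0,0,0,0,0]]
  ],
  "force": 20
}}

```text
t: 0.6
tool_pos: [0.1903, -0.5687, 0.2401]
orientation: [-3.127, 0.295, 0.001]
force: [-0.2, -0.5, 0.3]
opening: 0.0574
gripper_force: 0.0
```

Create d.py:
```python
import sys
from h import *
from plant import robot
p=np.load("p.npy");s=robot.read_state();T=Ro.from_rotvec(s["orientation"]).as_matrix()
c=Ro.from_euler("z",p[2]).as_matrix().T@(s["tool_pos"]-[p[0],p[1],0])
g=np.array(eval(sys.argv[1]))/1000
print("t",s["t"],"TCP in case mm",(c*1000).round(1),"go tool mm",(T.T@(world(p,[g])[0]-s["tool_pos"])*1000).round(1),"yaw err",np.arctan2(T[1,0],T[0,0])-p[2],"F",s["force"].round(1),"open",s["opening"],"q6",s["q"].round(2))
```

```bash
python3 d.py -65,60,240
```

```text
t 0.6 TCP in case mm [-284.1 -471.7  240.1] go tool mm [ 2.177e+02 -5.323e+02  4.000e-01] yaw err -0.0025088610296556124 F [-0.2 -0.5  0.3] open 0.05743299330963922 q6 [-1.33  0.13  1.49 -0.    1.52  0.43]
```

In the tool's units: -0.044 m / 0.4 = -0.11, 0.018 m / 0.4 = 0.045.

Emit:
{"api": "inch_along", "payload": {
  "segments": [
    [[0,0.045,-0.11,0,0],[0,0.045,-0.11,0,0],[0,0.045,-0.11,0,0],[0,0.045,-0.11,0,0],[0,0.045,-0.11,0,0],[0,0.045,-0.11,0,0],[0,0.045,-0.11,0,0],[0,0.045,-0.11,0,0],[0,0.045,-0.11,0,0],[0,0.045,-0.11,0,0],[0,0.045,-0.11,0,0],[0,0.045,-0.11,0,0],[0,0,0,0,0],[0,0,0,0,0]]
  ]
}}

```text
t: 2.0
tool_pos: [0.5004, -0.0891, 0.2402]
orientation: [3.129, -0.283, -0.002]
force: [0.2, 0.3, -0.5]
opening: 0.0004
gripper_force: 0.0
```

```bash
python3 d.py -65,60,110
```

```text
t 2.0 TCP in case mm [-67.8  57.  240.2] go tool mm [  3.   -3.  130.2] yaw err 0.005565574383458449 F [ 0.2  0.3 -0.5] open 0.00039823561715492074 q6 [-0.28 -0.12  1.74 -0.    1.52  1.47]
```

In the tool's units: 0.04 m / 0.4 = 0.1, 0.03 m / 0.4 = 0.075.

Emit:
{"api": "inch_along", "payload": {
  "segments": [
    [[0,0.0125,-0.0075,0.075,0],[0,0,0,0.1,0],[0,0,0,0.075,0],[0,0,0,0.05,0],[0,0,0,0.025,0],[0,0,0,0,0]]
  ]
}}

```text
t: 2.6
tool_pos: [0.5044, -0.0889, 0.1093]
orientation: [-3.128, 0.293, 0.005]
force: [1.2, -0.6, -0.4]
opening: 0.0007
gripper_force: 0.0
```

```bash
python3 d.py -160,60,110
```

Run:
```python
from plant import robot
import cv2
c=robot.read_camera("side")["image"][:,:,::-1][110:310,150:400]
cv2.imwrite("pics/s2.png",cv2.resize(c,None,fx=3,fy=3,interpolation=2))
```

```text
t 2.6 TCP in case mm [-64.   57.8 109.3] go tool mm [-96.   -2.1  -0.5] yaw err -0.000932992805535604 F [ 1.2 -0.6 -0.4] open 0.0007089291105942207 q6 [-0.27  0.    1.87 -0.    1.27  1.48]
```

View pics/s2.png

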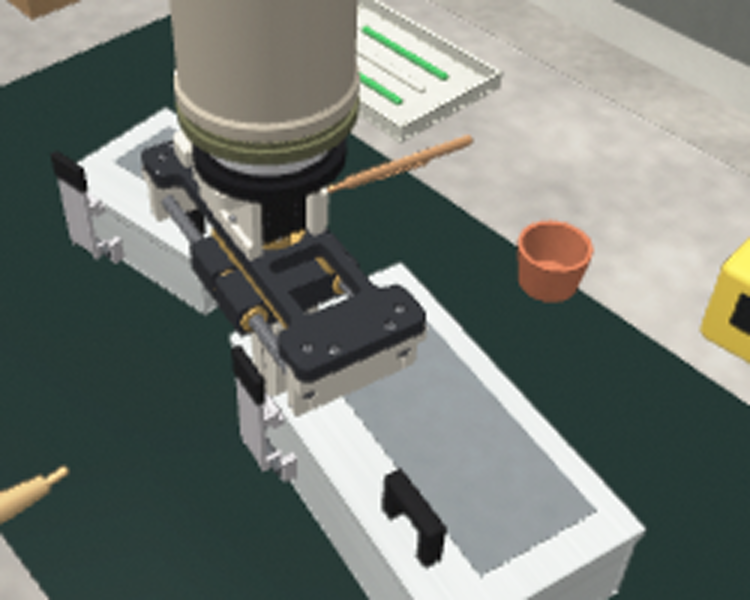

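The fingers at (275,370) are behind the large tab at (247,375). The small latch at (68,170) is clear. Next I drag the tab towards the front.

In the tool's units: -0.01 m / 0.4 = -0.025.

Emit:
{"api": "inch_along", "payload": {
  "segments": [
    [[0,-0.025,0,0,0],[0,-0.025,0,0,0],[0,-0.025,0,0,0],[0,-0.025,0,0,0],[0,-0.025,0,0,0],[0,-0.025,0,0,0],[0,-0.025,0,0,0],[0,-0.025,0,0,0],[0,-0.025,0,0,0],[0,0,0,0,0],[0,0,0,0,0]]
  ]
}}

```text
t: 3.75
tool_pos: [0.4173, -0.0714, 0.1108]
orientation: [3.128, -0.292, 0.001]
force: [0.2, 0.8, -0.2]
opening: 0.0
gripper_force: 0.0
```

```bash
python3 d.py -47,-60,240
```

Run:
```python
from plant import robot
import cv2
c=robot.read_camera("side")["image"][:,:,::-1][110:310,150:400]
cv2.imwrite("pics/s3.png",cv2.resize(c,None,fx=3,fy=3,interpolation=2))
```

```text
t 3.75 TCP in case mm [-152.8   59.   110.8] go tool mm [ 105.9  118.9 -129.2] yaw err -0.0004966390720263503 F [ 0.2  0.8 -0.2] open 9.103541504106689e-06 q6 [-0.29 -0.26  2.11 -0.    1.3   1.47]
```

View pics/s3.png

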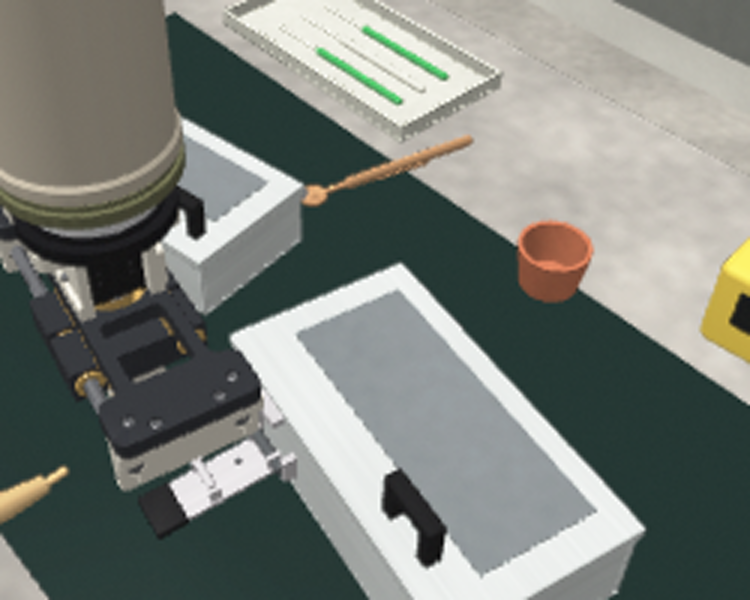

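The lever at (200,490) now lies out at its open stop and the lid is shut. I go to the handle with the fingers opening along case y.

In the tool's units: -0.04 m / 0.4 = -0.1, 0.03 m / 0.4 = 0.075.

Emit:
{"api": "inch_along", "payload": {
  "segments": [
    [[0.085,0,0,-0.1,0],[0.085,0,0,-0.1,0],[0.085,0.05,0.06,-0.05,0],[0.085,0.075,0.075,0,0],[0.085,0.075,0.075,0,0],[0.085,0.0625,0.075,0,0],[0.085,0.005,0.0125,0,0],[0.085,0,0,0,0],[0.085,0,0,0,0]]
  ]
}}

```text
t: 4.7
tool_pos: [0.5002, -0.2075, 0.2103]
orientation: [-3.127, 0.292, 0.001]
force: [-0.2, 0.2, 0.0]
opening: 0.0676
gripper_force: 0.0
```

```bash
python3 d.py -47,-60,99
```

```text
t 4.7 TCP in case mm [-46.1 -59.5 210.3] go tool mm [ -0.8   0.6 111.3] yaw err -0.000422583901657253 F [-0.2  0.2  0. ] open 0.0676276595621794 q6 [-0.49 -0.01  1.69  0.    1.46  1.27]
```

In the tool's units: 0.04 m / 0.4 = 0.1, 0.02 m / 0.4 = 0.05.

Emit:
{"api": "inch_along", "payload": {
  "segments": [
    [[0.085,0,0,0,0],[0.085,0,0,0,0],[0.085,-0.0025,0,0.1,0],[0.085,0,0,0.1,0],[0.085,0,0,0.05,0],[0.085,0,0,0.0275,0],[0.085,0,0,0,0],[0.03,0,0,0,0],[0.03,0,0,0,0],[0.03,0,0,0,0],[0.03,0,0,0,0],[0.03,0,0,0,0],[0.03,0,0,0,0],[0.03,0,0,0,0]]
  ],
  "force": 30
}}

```text
t: 6.1
tool_pos: [0.4996, -0.2083, 0.0999]
orientation: [3.127, -0.292, 0.0]
force: [-1.1, -1.1, 1.6]
opening: 0.0438
gripper_force: 30.0
```

```bash
python3 d.py -47,-60,99
```

```text
t 6.1 TCP in case mm [-46.6 -60.4  99.9] go tool mm [-0.4 -0.4  0.9] yaw err -0.0005517473043843424 F [-1.1 -1.1  1.6] open 0.04383450931915668 q6 [-0.49  0.09  1.8  -0.    1.25  1.27]
```

```bash
python3 -c "
import numpy as np
a=np.arange(0,1.61,.1);x=65-112*np.cos(a)+34*np.sin(a);z=62+112*np.sin(a)+34*np.cos(a)
print(np.c_[a[1:],np.diff(x),-np.diff(z)].round(1))"
```

```text
[[  0.1   4.  -11. ]
 [  0.2   5.  -10.6]
 [  0.3   6.1 -10. ]
 [  0.4   7.   -9.4]
 [  0.5   7.9  -8.6]
 [  0.6   8.7  -7.8]
 [  0.7   9.5  -6.9]
 [  0.8  10.1  -5.9]
 [  0.9  10.7  -4.8]
 [  1.   11.1  -3.7]
 [  1.1  11.4  -2.6]
 [  1.2  11.6  -1.5]
 [  1.3  11.7  -0.3]
 [  1.4  11.7   0.9]
 [  1.5  11.5   2. ]
 [  1.6  11.3   3.2]]
```

First a small part of the arc, to check the forces.

In the tool's units: -0.0055 m / 0.4 = -0.0138, -0.0053 m / 0.4 = -0.0133.

Emit:
{"api": "inch_along", "payload": {
  "segments": [
    [[0.03,0.005,0,-0.0138,0],[0.03,0.005,0,-0.0138,0],[0.03,0.0063,0,-0.0133,0],[0.03,0.0063,0,-0.0133,0],[0.03,0.0075,0,-0.0125,0],[0.03,0.0075,0,-0.0125,0],[0.03,0.0088,0,-0.0118,0],[0.03,0.0088,0,-0.0118,0],[0.03,0,0,0,0],[0.03,0,0,0,0]]
  ]
}}

```text
t: 7.1
tool_pos: [0.5209, -0.2123, 0.1411]
orientation: [3.128, -0.292, -0.001]
force: [-3.5, -3.3, -2.1]
opening: 0.0438
gripper_force: 30.0
```

```bash
python3 d.py -24.9,-60,140
```

```text
t 7.1 TCP in case mm [-24.9 -60.3 141.1] go tool mm [ 0.  -0.3  1.1] yaw err -0.0004966895793710457 F [-3.5 -3.3 -2.1] open 0.04380841195405614 q6 [-0.48  0.1   1.71 -0.    1.34  1.28]
```

The grip holds and the forces are low, so I carry on to about 1.5 rad.

In the tool's units: 0.0117 m / 0.4 = 0.0293, 0.0116 m / 0.4 = 0.029.

Emit:
{"api": "inch_along", "payload": {
  "segments": [
    [[0.03,0.01,0,-0.0108,0],[0.03,0.01,0,-0.0108,0],[0.03,0.0218,0,-0.0195,0],[0.03,0.0238,0,-0.0173,0],[0.03,0.0253,0,-0.0148,0],[0.03,0.0268,0,-0.012,0],[0.03,0.0278,0,-0.0093,0],[0.03,0.0285,0,-0.0065,0],[0.03,0.029,0,-0.0038,0],[0.03,0.0293,0,-0.0008,0],[0.03,0.0293,0,0.0023,0],[0.03,0.0288,0,0.005,0],[0.03,0,0,0,0],[0.03,0,0,0,0],[0.03,0,0,0,0]]
  ]
}}

```text
t: 8.6
tool_pos: [0.6364, -0.2338, 0.1818]
orientation: [3.127, -0.292, 0.006]
force: [2.9, -2.9, 5.0]
opening: 0.0431
gripper_force: 30.0
```

```bash
python3 d.py 91,-60,179
```

Run:
```python
from plant import robot
import cv2
c=robot.read_camera("side")["image"][:,:,::-1]
cv2.imwrite("pics/s4.png",c)
```

```text
t 8.6 TCP in case mm [ 92.5 -60.2 181.8] go tool mm [-1.6 -0.2  2.8] yaw err -0.0003360251097082878 F [ 2.9 -2.9  5. ] open 0.043123490920630246 q6 [-0.43  0.37  1.32  0.    1.45  1.33]
```

View pics/s4.png

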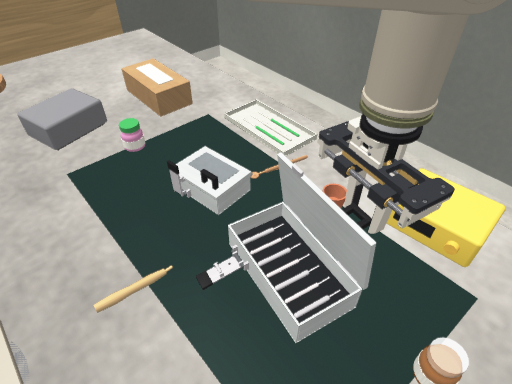

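The lid stands upright at (325,215), the latch lever lies open at (220,270), and the small latch at (175,170) is closed. I release and go straight up.

In the tool's units: -0.04 m / 0.4 = -0.1, -0.03 m / 0.4 = -0.075.

Emit:
{"api": "inch_along", "payload": {
  "segments": [
    [[0.08,0,0,0,0],[0.08,0,0,0,0],[0.08,0,0,0,0],[0.08,0,0,0,0],[0.08,0,0,0,0],[0.08,0,0,0,0],[0.08,0,0,-0.05,0],[0.08,0,0,-0.075,0],[0.08,0,0,-0.1,0],[0.08,0,0,-0.1,0],[0.08,0,0,0,0],[0.08,0,0,0,0],[0.08,0,0,0,0]]
  ]
}}

```text
t: 9.95
tool_pos: [0.6347, -0.2333, 0.3083]
orientation: [-3.127, 0.292, 0.003]
force: [0.6, 0.2, -1.3]
opening: 0.08
gripper_force: 0.0
```

Run:
```python
from plant import robot
import cv2
c=robot.read_camera("side")["image"][:,:,::-1]
cv2.imwrite("pics/s5.png",c)
```

```text
(no output)
```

View pics/s5.png

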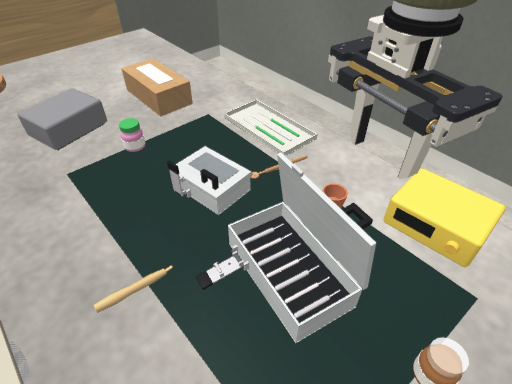

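The lid stays upright with its handle at (357,215), the gripper is clear above it, the large latch is open and the small latch is closed.

```bash
python3 -c "
from plant import robot
print(robot.close_job())"
```

```text
the job is handed in; nothing more can be done
None
```

The larger case's latch is flipped open and its lid stands upright and released, the smaller case's latch is untouched, and the job was handed in at about 10 s (no verdict was shown).

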